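# Collect the marble tins and hold up the heaviest

### The job

Move the three closed marble tins from the filling machine's catch tray into the wooden tote so that all three stand in it upright at once, hefting each on the way: they look identical, but one is clearly heavier. Then lift the heaviest one back out and finish while still holding it in the gripper, upright, still and well clear above the tote, with the other two left standing in the tote. Do not tip any tin over, and leave the three wooden toys where they are.

Things in the scene. Friction and masses are not known exactly. Their poses are not given: they have to be found in the camera images.
- tin_a: one of three identical closed round metal tins of marbles, 64 mm in diameter, 110 mm tall, upright; the lid (top 16 mm) is tight and stays on. Origin: centre of its underside, z up. Each weighs 0.18 to 0.70 kg; one is at least 0.2 kg heavier than both others, which only lifting tells; it may stand at any of the three places in the tray.
- tin_b: one of three identical closed round metal tins of marbles, 64 mm in diameter, 110 mm tall, upright; the lid (top 16 mm) is tight and stays on. Origin: centre of its underside, z up. Each weighs 0.18 to 0.70 kg; one is at least 0.2 kg heavier than both others, which only lifting tells; it may stand at any of the three places in the tray.
- tin_c: one of three identical closed round metal tins of marbles, 64 mm in diameter, 110 mm tall, upright; the lid (top 16 mm) is tight and stays on. Origin: centre of its underside, z up. Each weighs 0.18 to 0.70 kg; one is at least 0.2 kg heavier than both others, which only lifting tells; it may stand at any of the three places in the tray.
- tray: filling machine with catch tray, fixed. Origin: under the tray's centre, at work surface height. Tray: open steel box 250 (its x) by 310 mm (its y) outside, 30 high, walls and floor 5 thick; the tins stand on its floor. White machine, 208 mm tall, clear hopper on top to 250, beyond the tray's +y side, its face 220 mm from the origin; a steel chute (to 85 mm high) slopes from it to the tray's edge.
- tote: open wooden tote, fixed: 260 mm (its x) by 310 mm (its y) outside, 50 mm high, walls and floor 6 mm thick; inside 248 by 298 mm, empty at first. Origin: centre of its underside, at the height of the work surface, z up.
- toy_van: wooden toy van, 110 by 72 by 65 mm; stands beyond the tray and tote on the side away from the robot, to be left alone. Origin: centre of its underside.
- toy_tree: wooden toy tree, a cone on a stem, 60 mm wide and 110 mm tall; stands beyond the tray and tote on the side away from the robot, to be left alone. Origin: centre of its underside.
- toy_rings: wooden stacking-ring toy, 84 mm wide and 84 mm tall; stands beyond the tray and tote on the side away from the robot, to be left alone. Origin: centre of its underside.
There are look-alikes about, which are no part of the job. What is shaped like the tin_a but pink is not meant.

How it is judged (in metres and radians):
On the way:
1. all three tins stand upright in the tote together (x of tin_a in the frame of tote between -0.124 and 0.124 m and y of tin_a in the frame of tote between -0.149 and 0.149 m and z of each of tin_a, tin_b, tin_c in the frame of tote below 0.015 m and angle between each of tin_a, tin_b, tin_c's own z axis and vertical below 0.15 rad and x of tin_b in the frame of tote between -0.124 and 0.124 m and y of tin_b in the frame of tote between -0.149 and 0.149 m and x of tin_c in the frame of tote between -0.124 and 0.124 m and y of tin_c in the frame of tote between -0.149 and 0.149 m), for 0.2 s.
At the end, for the whole second after the job is handed in: The heaviest tin is held by the fingers, still, upright within 17 degrees, its underside over 120 mm above the work surface, touching no tote, tray or other tin; the two others stand upright and at rest on the tote's floor, each pressing on it with under 4 N (the heaviest would press more) (((height (world z) of tin_a above 0.12 m and angle between tin_a's own z axis and vertical below 0.3 rad and linear speed of each of tin_a, tin_b, tin_c below 0.03 m/s and contact force between the fingers and tin_a above 1 N and contact force between tin_a and tote below 0.05 N and contact force between tin_a and tray below 0.05 N and x of tin_b in the frame of tote between -0.124 and 0.124 m and y of tin_b in the frame of tote between -0.149 and 0.149 m and z of each of tin_b, tin_c in the frame of tote below 0.015 m and angle between each of tin_b, tin_c's own z axis and vertical below 0.15 rad and contact force between each of tin_b, tin_c and tote below 4 N and contact force between tin_a and tin_b below 0.05 N and x of tin_c in the frame of tote between -0.124 and 0.124 m and y of tin_c in the frame of tote between -0.149 and 0.149 m and contact force between tin_a and tin_c below 0.05 N) or (height (world z) of tin_b above 0.12 m and angle between tin_b's own z axis and vertical below 0.3 rad and linear speed of each of tin_b, tin_a, tin_c below 0.03 m/s and contact force between the fingers and tin_b above 1 N and contact force between tin_b and tote below 0.05 N and contact force between tin_b and tray below 0.05 N and x of tin_a in the frame of tote between -0.124 and 0.124 m and y of tin_a in the frame of tote between -0.149 and 0.149 m and z of each of tin_a, tin_c in the frame of tote below 0.015 m and angle between each of tin_a, tin_c's own z axis and vertical below 0.15 rad and contact force between each of tin_a, tin_c and tote below 4 N and contact force between tin_b and tin_a below 0.05 N and x of tin_c in the frame of tote between -0.124 and 0.124 m and y of tin_c in the frame of tote between -0.149 and 0.149 m and contact force between tin_b and tin_c below 0.05 N) or (height (world z) of tin_c above 0.12 m and angle between tin_c's own z axis and vertical below 0.3 rad and linear speed of each of tin_c, tin_a, tin_b below 0.03 m/s and contact force between the fingers and tin_c above 1 N and contact force between tin_c and tote below 0.05 N and contact force between tin_c and tray below 0.05 N and x of tin_a in the frame of tote between -0.124 and 0.124 m and y of tin_a in the frame of tote between -0.149 and 0.149 m and z of each of tin_a, tin_b in the frame of tote below 0.015 m and angle between each of tin_a, tin_b's own z axis and vertical below 0.15 rad and contact force between each of tin_a, tin_b and tote below 4 N and contact force between tin_c and tin_a below 0.05 N and x of tin_b in the frame of tote between -0.124 and 0.124 m and y of tin_b in the frame of tote between -0.149 and 0.149 m and contact force between tin_c and tin_b below 0.05 N))); the arm keeps its last pose, push and grip.
It fails at once if a tin is tipped over (leans more than about 45 degrees) (angle between any of tin_a, tin_b, tin_c's own z axis and vertical above 0.8 rad).
It fails at once if a wooden toy is displaced by more than 25 mm (distance of any of toy_van, toy_tree, toy_rings from where it was at the start of the episode above 0.025 m).
It also fails if it takes over 72 s, if anything falls off the work surface, if the arm or the gripper's body presses on something with over 40 N, if the wrist force passes 120 N, or if a joint passes its speed limit or range.

### The arm

A 6-joint arm with a two-finger parallel gripper is mounted at the origin on the work surface. World frame = base frame: x ahead of the robot, y to its left, z up, the work surface at z = 0. Lengths are in m, angles in degrees, forces in N, time in s.
With the tool pointing down it reaches from about 0.3 to 0.75 m from the base axis. Payload 8.5 kg.
Tool frame: the origin (TCP) lies midway between the tips of the shut fingers; the grasp point (between the pads) lies env.tcp_to_grasp behind it (env.tcp_to_grasp is the distance from the TCP to the grasp point, in m); z points along the fingers, y is the line along which they close (so a half turn about z gives the same grasp; the last joint's range is limited). The gripper opens to 85 mm and grips with 20 to 120 N. Pads are 22 mm wide; open, the fingers measure 114 mm over their backs; the gripper's body (76 mm by 85 mm) begins 54 mm behind the grasp point. The pads swing forward as they close: fully open they stand 13 mm farther back than shut.
Start: joints at [-76.106, 21.807, 74.336, -0, 83.858, -12.336], TCP at [0.243, -0.493, 0.231] pointing down, gripper open.
Joint ranges: [-178.18, 178.18], [-50.72, 133.34], [12.68, 142.11], [-81.47, 261.47], [9.98, 163.14], [-165.26, 165.26]. Speed limits (degrees/s): [136.94, 136.94, 180, 180, 180, 180].

### API

Orientations are given as a 3x3 rotation matrix whose columns are the frame's x, y, z axes.
In Python, from rig import observe, optics, job, env gives the robot as it stands. The module is installed in compiled form; this text tells all that it offers.
- The arm moves only by the shell command python3 -m jog 'ROWS' [FORCE]. ROWS is JSON, a list of rows, each a list of 7 numbers: the turn, a rotation vector about the tool's x, y, z in rad, then the shift along the tool's x, y, z in m, then the opening in per cent of the stroke, from 0 (shut) to 100 (fully open). A call has 1 to 10 rows; each row shifts and turns the commanded pose from where the row before left it, along the tool's axes as they then stand; what a row does not reach is not made up. A row lasts 1/8 s, in which the tool goes at most 62.5 mm and 10.7 degrees, less where a joint would pass 70% of its speed; a pose out of reach is approached as far as the arm can. A call is refused whole if a number of a shift passes 0.0625 or a number of a turn 0.188, either way. A call with a gripper value outside its range is refused whole. The fingers move at their own pace and stop on an object; FORCE is the grip in N (left out, the last holds). Time passes only in rows, so rows that do not move let the fingers close. It gives the time, the measured TCP pose, the force, the opening and the grip force at its end, in the units of the state.
- observe(): the state, without advancing time (a new reading comes with each control period).
- optics.get_image(name): name is "scene" or "top"; returns a dict with "pixels" (400x640x3 uint8, red, green, blue), "mtx" (3x3 intrinsics, pixels), "rvec" (rotation vector, rad) and "tvec" (3), from world to camera coordinates, as OpenCV has them. Camera axes: x right, y down, z forward; pixel columns grow to the right and rows downward; lengths in m; the calibration is good to about 2 mm. A picture is of the moment at which its call begins. There is no depth.
- job.close_job(): hands the job in; it is judged then, once.
The state is a dict: "time_s": time; "q": joint angles; "qvel": joint speeds; "joint_efforts": joint torques, N m; "position": TCP position; "tool_rot": TCP orientation; "ft_force": force on the tool from outside, world axes, zero at the start; "wrist_torque": the same for the moment, N m; "grip_width": finger opening in m; "gripper_force": force on a finger pad.
Only numpy, scipy, OpenCV 4.12 (cv2) and the standard library are available. Lean on these libraries where they do the work, as an engineer would, in place of code of your own. Each camera call takes 0.05 s, during which the arm holds its last target. There are 200 camera calls.

## Working session

There is one attempt and no reset: what is moved stays moved. The work goes in short steps, Python scripts to look and compute and a shell command to move; the robot and the scene stay as the last step left them, time stands still between calls to the robot, and variables do not carry over. Pictures are saved under pics/ and viewed, at most 10 in all, crops included, and the job is handed in when it is done.

```bash
mkdir -p pics; python3 - <<'E'
from rig import observe,optics,env
import cv2
s=observe();print(s['time_s'],s['position'],s['tool_rot'],s['ft_force'],env.tcp_to_grasp)
for n in("top","scene"):
    i=optics.get_image(n);cv2.imwrite(f'pics/{n}0.png',i['pixels'][:,:,::-1]);print(i['mtx'],i['rvec'],i['tvec'])
E
```

```text
0.0 [ 0.24300387 -0.49307835  0.23072214] [[ 8.97030353e-01  4.41968790e-01 -3.67581129e-04]
 [ 4.41968851e-01 -8.97029318e-01  1.39204716e-03]
 [ 2.85510350e-04 -1.41116797e-03 -9.99998964e-01]] [-0.04990817  0.58100704  0.09769174] 0.0187
[[502.07361692   0.         326.53560064]
 [  0.         502.07361692 202.25709819]
 [  0.           0.           1.        ]] [ 2.16659636 -2.18837235  0.10863567] [0.00107608 0.53892974 1.04239312]
[[498.96087463   0.         321.1647489 ]
 [  0.         498.96087463 195.19593979]
 [  0.           0.           1.        ]] [ 1.76958919  1.93393249 -0.6601718 ] [ 0.02211754 -0.40958616  1.53259399]
```

View pics/top0.png

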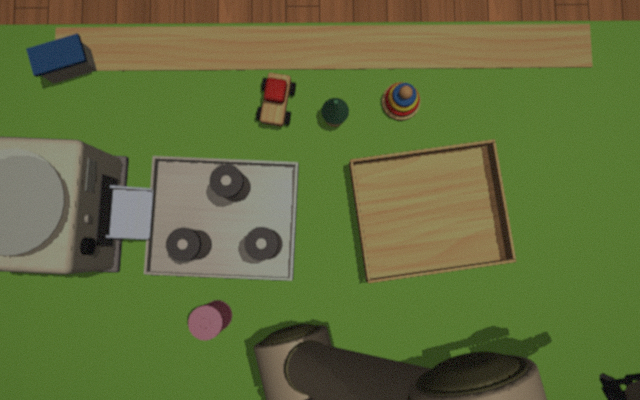

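View pics/scene0.png

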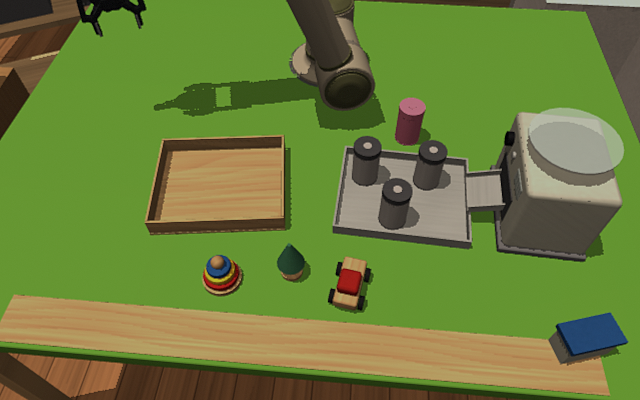

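The top view shows three grey tins in the tray with lids at about (226,181), (182,243) and (262,242). The pink look-alike stands outside the tray at (206,322), so it isn't meant. The tote is at about (432,212). The toys are at (275,100), (334,111) and (403,100).

```bash
cat >h.py <<'E'
import numpy as np,cv2
from rig import observe,optics
def ray(i,uv,z):
    R=cv2.Rodrigues(i['rvec'])[0];c=-R.T@np.ravel(i['tvec'])
    d=R.T@np.linalg.inv(i['mtx'])@[*uv,1.];return (c+d*(z-c[2])/d[2])[:2]
def proj(i,p): return cv2.projectPoints(np.float64([p]),i['rvec'],np.ravel(i['tvec']),i['mtx'],None)[0].ravel()
def togo(p):  # shift in tool axes to reach world TCP p
    s=observe();return np.array(s['tool_rot']).T@(np.array(p)-s['position'])
E
python3 - <<'E'
from h import *
for n,pts in(("top",[(226,181),(182,243),(262,242)]),("scene",[(398,186),(432,150),(367,145)])):
    i=optics.get_image(n);g=cv2.cvtColor(i['pixels'],cv2.COLOR_RGB2GRAY)
    for p in pts:
        x,y=p;w=g[y-9:y+10,x-9:x+10].astype(float);m=(w>(w.min()+w.max())/2)
        nn,l,st,c=cv2.connectedComponentsWithStats(m.astype(np.uint8))
        k=min(range(1,nn),key=lambda k:abs(c[k]-9).sum());q=c[k]+[x-9,y-9]
        print(n,q,st[k][4],ray(i,q,.115).round(4))
    if n=="top":
        for q in[(351,161),(495,143),(513,261),(368,281)]: print('tote',ray(i,q,.05).round(3))
        for q in[(155,158),(298,162),(294,279),(145,274)]: print('tray',ray(i,q,.03).round(3))
        for q in[(275,100),(334,111),(403,100)]: print('toy',ray(i,q,.08).round(3))
        cv2.imwrite('pics/c.png',cv2.resize(i['pixels'][140:350,130:320,::-1],None,fx=2.8,fy=2.8))
E
```

```text
top [225.5        179.75609756] 82 [0.5766 0.1931]
top [182.01123596 243.88764045] 89 [0.4527 0.2757]
top [260.62921348 243.03370787] 89 [0.4528 0.1244]
tote [ 0.623 -0.056]
tote [ 0.658 -0.36 ]
tote [ 0.411 -0.387]
tote [ 0.374 -0.087]
tray [0.637 0.36 ]
tray [0.625 0.056]
tray [0.378 0.065]
tray [0.392 0.375]
toy [0.746 0.1  ]
toy [ 0.722 -0.021]
toy [ 0.743 -0.163]
scene [397.13207547 188.83018868] 53 [0.5737 0.1945]
scene [433.04166667 149.3125    ] 48 [0.4494 0.2775]
scene [367.08163265 145.        ] 49 [0.4491 0.1253]
```

View pics/c.png

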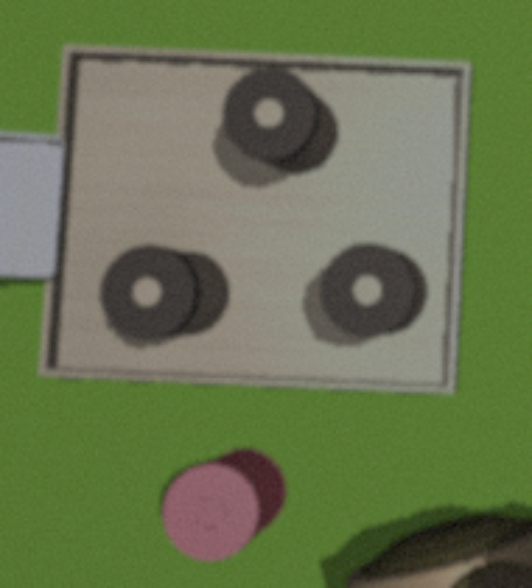

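Confirmed: the grey-lidded three in the tray are the tins, and the pink one is the decoy. Tins are at about (0.575,0.194), (0.451,0.277) and (0.451,0.125). The tote centre is about (0.516,-0.222) with a yaw of about 7°. I'll set out above the third tin, keeping the tool yaw as it is.

```bash
python3 -m jog '[[0,0,0,0.0354,-0.0356,0,100],[0,0,0,0.0354,-0.0356,0,100],[0,0,0,0.0354,-0.0356,0,100],[0,0,0,0.0354,-0.0356,0,100],[0,0,0,0.0354,-0.0356,0,100],[0,0,0,0.0354,-0.0356,0,100],[0,0,0,0.0354,-0.0356,0,100],[0,0,0,0.0354,-0.0356,0,100],[0,0,0,0.0354,-0.0356,0,100],[0,0,0,0.0354,-0.0356,0,100]]' 60; python3 -m jog '[[0,0,0,0.0354,-0.0356,0,100],[0,0,0,0.0354,-0.0356,0,100],[0,0,0,0.0354,-0.0356,0,100],[0,0,0,0,0,0,100],[0,0,0,0,0,0,100]]'
python3 - <<'E'
from h import *
s=observe();print(s['position'],s['ft_force'],togo([.451,.125,.065]))
i=optics.get_image("scene");cv2.imwrite('pics/s1.png',i['pixels'][:,:,::-1])
E
```

```text
time_s: 1.45
position: [0.4035, -0.0159, 0.2314]
tool_rot: [[0.897, 0.442, 0.0], [0.442, -0.897, -0.0], [0.0, 0.0, -1.0]]
ft_force: [1.1, -1.7, 0.0]
grip_width: 0.085
gripper_force: 0.0
time_s: 2.08
position: [0.4511, 0.1249, 0.2311]
tool_rot: [[0.897, 0.442, -0.001], [0.442, -0.897, -0.0], [-0.001, 0.0, -1.0]]
ft_force: [-0.4, -0.2, 0.2]
grip_width: 0.0853
gripper_force: 0.0
[0.45108508 0.12488874 0.23113588] [-0.36205969 -0.20893475  0.19834897] [ 8.20948754e-05 -1.38459687e-04  1.66135861e-01]
```

View pics/s1.png

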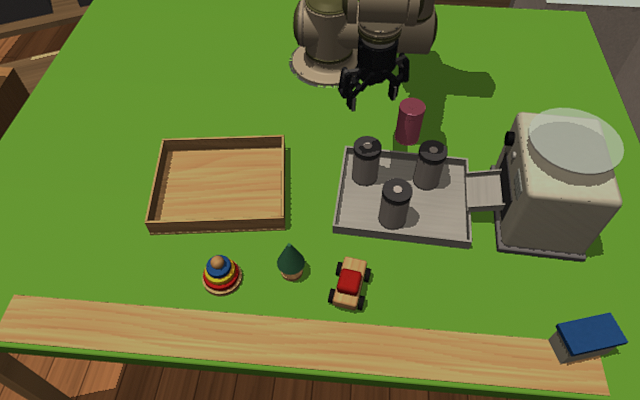

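The gripper hangs over the front-right tin (367,145), with its fingertips around (347,103) and (402,90) straddling it. Now I'll descend, grip and lift to heft it.

```bash
python3 -m jog '[[0,0,0,0,0,0.036,100],[0,0,0,0,0,0.04,100],[0,0,0,0,0,0.04,100],[0,0,0,0,0,0.03,100],[0,0,0,0,0,0.02,100],[0,0,0,0,0,0,100],[0,0,0,0,0,0,100]]'
python3 - <<'E'
from h import *
i=optics.get_image("top");cv2.imwrite('pics/t2.png',cv2.resize(i['pixels'][140:400,130:400,::-1],None,fx=2,fy=2))
E
```

```text
time_s: 3.0
position: [0.4518, 0.1246, 0.0662]
tool_rot: [[0.897, 0.441, 0.001], [0.441, -0.897, -0.0], [0.001, 0.001, -1.0]]
ft_force: [-0.6, 0.5, 0.0]
grip_width: 0.0851
gripper_force: 0.0
```

View pics/t2.png

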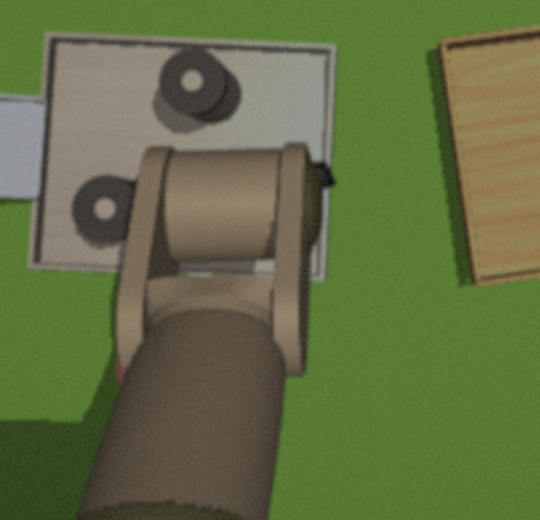

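The gripper is around the front-right tin, and the other two tins at (192,80) and (105,208) in the crop are undisturbed. Closing.

```bash
python3 -m jog '[[0,0,0,0,0,0,0],[0,0,0,0,0,0,0],[0,0,0,0,0,0,0],[0,0,0,0,0,0,0],[0,0,0,0,0,0,0],[0,0,0,0,0,0,0]]' 60; python3 -m jog '[[0,0,0,0,0,-0.01,0],[0,0,0,0,0,-0.03,0],[0,0,0,0,0,-0.04,0],[0,0,0,0,0,-0.04,0],[0,0,0,0,0,-0.03,0],[0,0,0,0,0,-0.015,0],[0,0,0,0,0,0,0],[0,0,0,0,0,0,0],[0,0,0,0,0,0,0],[0,0,0,0,0,0,0]]'
python3 - <<'E'
from h import *
s=observe();print(s['position'],s['ft_force'],s['joint_efforts'],togo([.4515,-.145,.231]))
E
```

```text
time_s: 3.8
position: [0.4517, 0.1252, 0.0663]
tool_rot: [[0.897, 0.442, 0.002], [0.442, -0.897, -0.0], [0.001, 0.001, -1.0]]
ft_force: [-2.7, 0.2, 6.8]
grip_width: 0.0627
gripper_force: 64.5
time_s: 5.05
position: [0.4512, 0.1252, 0.2299]
tool_rot: [[0.897, 0.442, -0.001], [0.442, -0.897, 0.0], [-0.001, -0.001, -1.0]]
ft_force: [-0.6, 0.6, -2.7]
grip_width: 0.0627
gripper_force: 66.7
[0.45118818 0.12519847 0.22985088] [-0.56462978  0.61438401 -2.7471882 ] [ 8.85544665e-03 -3.74965525e+01 -2.32693881e+01  1.13967591e-03
  3.15311219e-03 -7.40283781e-05] [-0.1191334   0.24251704 -0.00116253]
```

```bash
python3 -m jog '[[0,0,0,-0.0075,0.0152,0,0],[0,0,0,-0.0149,0.0303,0,0],[0,0,0,-0.0149,0.0303,0,0],[0,0,0,-0.0149,0.0303,0,0],[0,0,0,-0.0149,0.0303,0,0],[0,0,0,-0.0149,0.0303,0,0],[0,0,0,-0.0149,0.0303,0,0],[0,0,0,-0.0149,0.0303,0,0],[0,0,0,-0.0075,0.0152,0,0],[0,0,0,0,0,0,0]]'; python3 -m jog '[[0,0,0,0,0,0.02,0],[0,0,0,0,0,0.035,0],[0,0,0,0,0,0.035,0],[0,0,0,0,0,0.03,0],[0,0,0,0,0,0.02,0],[0,0,0,0,0,0.012,0],[0,0,0,0,0,0.006,0],[0,0,0,0,0,0,0],[0,0,0,0,0,0,0]]'
```

```text
time_s: 6.3
position: [0.4515, -0.1455, 0.23]
tool_rot: [[0.898, 0.441, -0.0], [0.441, -0.898, 0.001], [-0.0, -0.001, -1.0]]
ft_force: [-0.1, 0.6, -2.2]
grip_width: 0.063
gripper_force: 66.9
time_s: 7.42
position: [0.4518, -0.1452, 0.0729]
tool_rot: [[0.897, 0.442, 0.001], [0.442, -0.897, -0.001], [0.001, 0.001, -1.0]]
ft_force: [0.4, -0.4, -2.7]
grip_width: 0.0627
gripper_force: 66.9
```

```bash
python3 -m jog '[[0,0,0,0,0,0.002,0],[0,0,0,0,0,0.002,0],[0,0,0,0,0,0.001,0],[0,0,0,0,0,0,0],[0,0,0,0,0,0,0]]'; python3 -m jog '[[0,0,0,0,0,0,100],[0,0,0,0,0,0,100],[0,0,0,0,0,0,100],[0,0,0,0,0,0,100],[0,0,0,0,0,-0.02,100],[0,0,0,0,0,-0.04,100],[0,0,0,0,0,-0.05,100],[0,0,0,0,0,-0.05,100],[0,0,0,0,0,0,100]]'
python3 - <<'E'
from h import *
print(togo([.451,.2765,.231]))
E
```

```text
time_s: 8.05
position: [0.4515, -0.1451, 0.0674]
tool_rot: [[0.897, 0.442, -0.0], [0.442, -0.897, -0.0], [-0.0, 0.0, -1.0]]
ft_force: [-0.8, 1.1, 0.0]
grip_width: 0.063
gripper_force: 67.1
time_s: 9.18
position: [0.4526, -0.1457, 0.2306]
tool_rot: [[0.897, 0.442, 0.006], [0.442, -0.897, -0.004], [0.004, 0.006, -1.0]]
ft_force: [-0.6, 1.0, -0.7]
grip_width: 0.0854
gripper_force: 0.0
[ 0.18517714 -0.37938866 -0.00211023]
```

```bash
python3 -m jog '[[0,0,0,0.0206,-0.0422,0,100],[0,0,0,0.0206,-0.0422,0,100],[0,0,0,0.0206,-0.0422,0,100],[0,0,0,0.0206,-0.0422,0,100],[0,0,0,0.0206,-0.0422,0,100],[0,0,0,0.0206,-0.0422,0,100],[0,0,0,0.0206,-0.0422,0,100],[0,0,0,0.0206,-0.0422,0,100],[0,0,0,0.0206,-0.0422,0,100],[0,0,0,0,0,0,100]]'
python3 -m jog '[[0,0,0,0,0,0,100],[0,0,0,0,0,0,100]]'
python3 - <<'E'
from h import *
print(togo([.451,.2765,.065]))
i=optics.get_image("top");cv2.imwrite('pics/t3.png',i['pixels'][:,:,::-1])
E
```

```text
time_s: 10.42
position: [0.4491, 0.2798, 0.2257]
tool_rot: [[0.895, 0.445, -0.002], [0.445, -0.895, -0.0], [-0.002, -0.001, -1.0]]
ft_force: [0.0, -1.0, 0.2]
grip_width: 0.0857
gripper_force: 0.0
time_s: 10.68
position: [0.45, 0.2766, 0.227]
tool_rot: [[0.898, 0.441, -0.001], [0.441, -0.898, -0.0], [-0.001, 0.0, -1.0]]
ft_force: [-0.5, 0.2, 0.3]
grip_width: 0.0852
gripper_force: 0.0
[0.00094091 0.00049964 0.16201381]
```

View pics/t3.png

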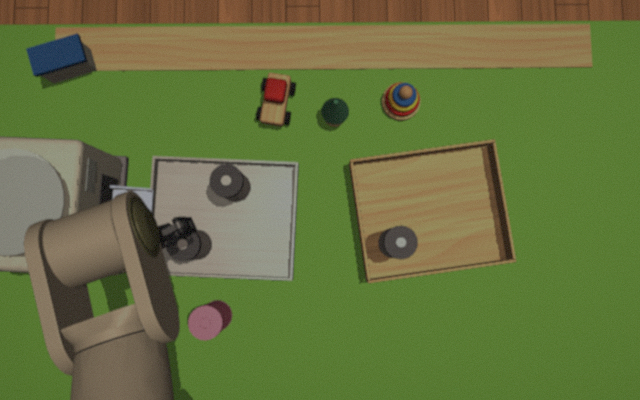

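The first tin stands in the tote at (400,242), with tray tins at (226,181) and (185,243). The gripper is over the left tin. From its geometry, the wrist stays about 80 mm short of the machine.

```bash
python3 -m jog '[[0,0,0,0.001,0.0005,0.031,100],[0,0,0,0,0,0.04,100],[0,0,0,0,0,0.04,100],[0,0,0,0,0,0.03,100],[0,0,0,0,0,0.02,100],[0,0,0,0,0,0,100],[0,0,0,0,0,0,100]]';python3 -m jog '[[0,0,0,0,0,0,0],[0,0,0,0,0,0,0],[0,0,0,0,0,0,0],[0,0,0,0,0,0,0],[0,0,0,0,0,0,0],[0,0,0,0,0,0,0]]' 60
```

```text
time_s: 11.6
position: [0.4517, 0.2774, 0.0673]
tool_rot: [[0.897, 0.441, 0.001], [0.441, -0.897, 0.0], [0.002, 0.0, -1.0]]
ft_force: [0.1, -0.3, 0.9]
grip_width: 0.0853
gripper_force: 0.0
time_s: 12.35
position: [0.4516, 0.2776, 0.0675]
tool_rot: [[0.897, 0.442, 0.002], [0.442, -0.897, 0.001], [0.002, 0.0, -1.0]]
ft_force: [0.0, -1.1, 6.5]
grip_width: 0.0631
gripper_force: 64.8
```

```bash
python3 -m jog '[[0,0,0,0,0,-0.01,0],[0,0,0,0,0,-0.03,0],[0,0,0,0,0,-0.04,0],[0,0,0,0,0,-0.04,0],[0,0,0,0,0,-0.03,0],[0,0,0,0,0,-0.015,0],[0,0,0,0,0,0,0],[0,0,0,0,0,0,0],[0,0,0,0,0,0,0],[0,0,0,0,0,0,0]]'
python3 - <<'E'
from h import *
s=observe();print(s['position'],s['ft_force'],s['joint_efforts'],togo([.472,-.3136,.231]))
E
```

```text
time_s: 13.6
position: [0.4509, 0.2775, 0.2308]
tool_rot: [[0.897, 0.442, -0.001], [0.442, -0.897, -0.0], [-0.001, -0.0, -1.0]]
ft_force: [0.3, -0.2, -5.4]
grip_width: 0.0629
gripper_force: 67.9
[0.45091995 0.27748284 0.23075872] [ 0.31978925 -0.24237699 -5.42220091] [ 8.37993954e-03 -4.57065403e+01 -2.48379993e+01 -7.15343758e-04
  4.63912191e-03 -4.13515374e-05] [-2.42305655e-01  5.39547332e-01 -3.29377833e-05]
```

```bash
python3 -m jog '[[0,0,0,-0.0086,0.0193,0,0],[0,0,0,-0.0173,0.0385,0,0],[0,0,0,-0.0173,0.0385,0,0],[0,0,0,-0.0173,0.0385,0,0],[0,0,0,-0.0173,0.0385,0,0],[0,0,0,-0.0173,0.0385,0,0],[0,0,0,-0.0173,0.0385,0,0],[0,0,0,-0.0173,0.0385,0,0],[0,0,0,-0.0173,0.0385,0,0],[0,0,0,-0.0173,0.0385,0,0]]'; python3 -m jog '[[0,0,0,-0.0173,0.0385,0,0],[0,0,0,-0.0173,0.0385,0,0],[0,0,0,-0.0173,0.0385,0,0],[0,0,0,-0.0173,0.0385,0,0],[0,0,0,-0.0086,0.0193,0,0],[0,0,0,0,0,0,0],[0,0,0,0,0,0,0]]';python3 -m jog '[[0,0,0,0,0,0.02,0],[0,0,0,0,0,0.035,0],[0,0,0,0,0,0.035,0],[0,0,0,0,0,0.03,0],[0,0,0,0,0,0.02,0],[0,0,0,0,0,0.012,0],[0,0,0,0,0,0.004,0],[0,0,0,0,0,0,0],[0,0,0,0,0,0,0]]'
```

```text
time_s: 14.85
position: [0.4652, -0.1246, 0.2312]
tool_rot: [[0.897, 0.442, -0.0], [0.442, -0.897, 0.0], [0.0, -0.0, -1.0]]
ft_force: [0.8, 0.0, -6.2]
grip_width: 0.0627
gripper_force: 68.1
time_s: 15.72
position: [0.4722, -0.3121, 0.2312]
tool_rot: [[0.897, 0.443, -0.0], [0.443, -0.897, 0.001], [0.0, -0.001, -1.0]]
ft_force: [-1.0, 1.0, -5.4]
grip_width: 0.0627
gripper_force: 68.5
time_s: 16.85
position: [0.4725, -0.3132, 0.0761]
tool_rot: [[0.897, 0.442, 0.001], [0.442, -0.897, -0.001], [0.0, 0.001, -1.0]]
ft_force: [0.1, -0.6, -6.6]
grip_width: 0.0629
gripper_force: 68.5
```

Touchdown is at about z = 0.0685.

```bash
python3 -m jog '[[0,0,0,0,0,0.003,0],[0,0,0,0,0,0.002,0],[0,0,0,0,0,0.001,0],[0,0,0,0,0,0.001,0],[0,0,0,0,0,0,0],[0,0,0,0,0,0,0]]'; python3 -m jog '[[0,0,0,0,0,0,100],[0,0,0,0,0,0,100],[0,0,0,0,0,0,100],[0,0,0,0,0,0,100],[0,0,0,0,0,-0.02,100],[0,0,0,0,0,-0.04,100],[0,0,0,0,0,-0.05,100],[0,0,0,0,0,-0.05,100],[0,0,0,0,0,0,100]]'
python3 - <<'E'
from h import *
print(togo([.5755,.194,.231]))
E
```

```text
time_s: 17.6
position: [0.4722, -0.313, 0.0686]
tool_rot: [[0.897, 0.442, 0.0], [0.442, -0.897, -0.0], [0.0, 0.0, -1.0]]
ft_force: [-0.9, 0.6, -0.5]
grip_width: 0.0628
gripper_force: 69.1
time_s: 18.73
position: [0.4731, -0.3139, 0.2322]
tool_rot: [[0.897, 0.442, 0.006], [0.442, -0.897, -0.006], [0.003, 0.008, -1.0]]
ft_force: [-0.3, 0.2, -0.3]
grip_width: 0.0852
gripper_force: 0.0
[ 0.31634159 -0.41031585 -0.00110444]
```

```bash
python3 -m jog '[[0,0,0,0.0288,-0.0373,0,100],[0,0,0,0.0288,-0.0373,0,100],[0,0,0,0.0288,-0.0373,0,100],[0,0,0,0.0288,-0.0373,0,100],[0,0,0,0.0288,-0.0373,0,100],[0,0,0,0.0288,-0.0373,0,100],[0,0,0,0.0288,-0.0373,0,100],[0,0,0,0.0288,-0.0373,0,100],[0,0,0,0.0288,-0.0373,0,100],[0,0,0,0.0288,-0.0373,0,100]]'
python3 -m jog '[[0,0,0,0.0288,-0.0373,0,100],[0,0,0,0,0,0,100],[0,0,0,0,0,0,100],[0,0,0,0,0,0,100]]'
python3 - <<'E'
from h import *
print(togo([.5755,.194,.065]))
i=optics.get_image("scene");cv2.imwrite('pics/s4.png',i['pixels'][:,:,::-1])
E
```

```text
time_s: 19.98
position: [0.5655, 0.1504, 0.2272]
tool_rot: [[0.897, 0.442, -0.002], [0.442, -0.897, -0.0], [-0.002, -0.001, -1.0]]
ft_force: [0.3, -0.6, -0.2]
grip_width: 0.0852
gripper_force: 0.0
time_s: 20.48
position: [0.575, 0.1939, 0.2281]
tool_rot: [[0.898, 0.441, -0.001], [0.441, -0.898, -0.0], [-0.001, -0.0, -1.0]]
ft_force: [0.3, 0.8, 0.6]
grip_width: 0.0852
gripper_force: 0.0
[0.00060929 0.00018321 0.16311802]
```

View pics/s4.png

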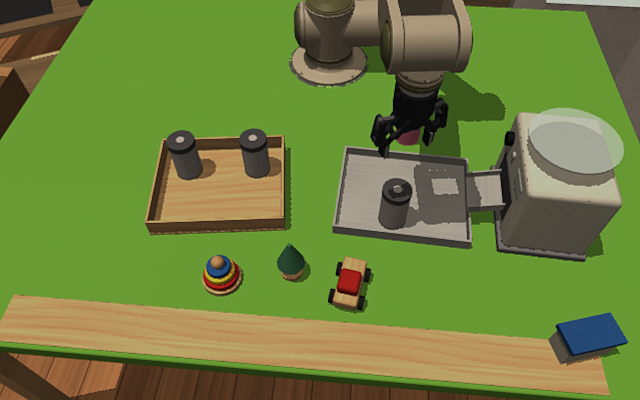

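Both tins stand upright in the tote at (185,155) and (256,152). The last tin, at (396,205), is under the gripper.

```bash
python3 -m jog '[[0,0,0,0.0005,0,0.032,100],[0,0,0,0,0,0.04,100],[0,0,0,0,0,0.04,100],[0,0,0,0,0,0.03,100],[0,0,0,0,0,0.02,100],[0,0,0,0,0,0,100],[0,0,0,0,0,0,100]]';python3 -m jog '[[0,0,0,0,0,0,0],[0,0,0,0,0,0,0],[0,0,0,0,0,0,0],[0,0,0,0,0,0,0],[0,0,0,0,0,0,0],[0,0,0,0,0,0,0]]' 60; python3 -m jog '[[0,0,0,0,0,-0.01,0],[0,0,0,0,0,-0.03,0],[0,0,0,0,0,-0.04,0],[0,0,0,0,0,-0.04,0],[0,0,0,0,0,-0.03,0],[0,0,0,0,0,-0.015,0],[0,0,0,0,0,0,0],[0,0,0,0,0,0,0],[0,0,0,0,0,0,0],[0,0,0,0,0,0,0]]'
python3 - <<'E'
from h import *
s=observe();print(s['position'],s['ft_force'],s['joint_efforts'],togo([.576,-.215,.231]))
E
```

```text
time_s: 21.4
position: [0.5761, 0.1949, 0.0674]
tool_rot: [[0.897, 0.441, 0.002], [0.441, -0.897, 0.0], [0.002, 0.001, -1.0]]
ft_force: [0.5, -0.8, 0.9]
grip_width: 0.0852
gripper_force: 0.0
time_s: 22.15
position: [0.576, 0.1952, 0.0676]
tool_rot: [[0.897, 0.442, 0.002], [0.442, -0.897, 0.0], [0.002, 0.001, -1.0]]
ft_force: [0.5, -1.0, 6.2]
grip_width: 0.0631
gripper_force: 65.0
time_s: 23.4
position: [0.5753, 0.1953, 0.2306]
tool_rot: [[0.897, 0.442, -0.001], [0.442, -0.897, -0.0], [-0.001, -0.0, -1.0]]
ft_force: [-0.3, 0.2, -2.1]
grip_width: 0.0629
gripper_force: 66.2
[0.57531258 0.19525357 0.23062847] [-0.2660603   0.21475137 -2.07506707] [-7.78254744e-04 -5.19360173e+01 -2.43098009e+01 -6.08694136e-04
  3.24617031e-03 -3.04563935e-05] [-1.80706645e-01  3.68311848e-01 -3.10175827e-04]
```

The wrist forces are 2.7, 5.4–6.6 and 2.1 N, so the second tin (tote spot at (0.472,-0.313)) is the heaviest.

```bash
python3 -m jog '[[0,0,0,-0.009,0.0184,0,0],[0,0,0,-0.0181,0.0368,0,0],[0,0,0,-0.0181,0.0368,0,0],[0,0,0,-0.0181,0.0368,0,0],[0,0,0,-0.0181,0.0368,0,0],[0,0,0,-0.0181,0.0368,0,0],[0,0,0,-0.0181,0.0368,0,0],[0,0,0,-0.0181,0.0368,0,0],[0,0,0,-0.0181,0.0368,0,0],[0,0,0,-0.0181,0.0368,0,0]]'; python3 -m jog '[[0,0,0,-0.009,0.0184,0,0],[0,0,0,0,0,0,0],[0,0,0,0,0,0,0]]';python3 -m jog '[[0,0,0,0,0,0.02,0],[0,0,0,0,0,0.035,0],[0,0,0,0,0,0.035,0],[0,0,0,0,0,0.03,0],[0,0,0,0,0,0.02,0],[0,0,0,0,0,0.012,0],[0,0,0,0,0,0.004,0],[0,0,0,0,0,0,0],[0,0,0,0,0,0,0]]'
```

```text
time_s: 24.65
position: [0.575, -0.1967, 0.2313]
tool_rot: [[0.897, 0.441, -0.0], [0.441, -0.897, -0.0], [-0.0, 0.0, -1.0]]
ft_force: [-0.0, 1.3, -2.1]
grip_width: 0.0631
gripper_force: 66.2
time_s: 25.02
position: [0.5758, -0.2139, 0.2314]
tool_rot: [[0.897, 0.443, -0.0], [0.443, -0.897, 0.0], [0.0, -0.0, -1.0]]
ft_force: [-0.3, -0.3, -3.0]
grip_width: 0.0629
gripper_force: 66.3
time_s: 26.15
position: [0.5762, -0.2149, 0.0761]
tool_rot: [[0.897, 0.442, 0.001], [0.442, -0.897, -0.001], [0.001, 0.001, -1.0]]
ft_force: [-0.1, 0.1, -1.6]
grip_width: 0.063
gripper_force: 66.3
```

```bash
python3 -m jog '[[0,0,0,0,0,0.003,0],[0,0,0,0,0,0.002,0],[0,0,0,0,0,0.001,0],[0,0,0,0,0,0.001,0],[0,0,0,0,0,0,0],[0,0,0,0,0,0,0]]'; python3 -m jog '[[0,0,0,0,0,0,100],[0,0,0,0,0,0,100],[0,0,0,0,0,0,100],[0,0,0,0,0,0,100],[0,0,0,0,0,-0.02,100],[0,0,0,0,0,-0.04,100],[0,0,0,0,0,-0.05,100],[0,0,0,0,0,-0.05,100],[0,0,0,0,0,0,100],[0,0,0,0,0,0,100]]'
python3 - <<'E'
from h import *
i=optics.get_image("scene");cv2.imwrite('pics/s5.png',i['pixels'][:,:,::-1])
print(togo([.4722,-.313,.231]))
E
```

```text
time_s: 26.9
position: [0.5759, -0.2148, 0.0687]
tool_rot: [[0.897, 0.442, 0.0], [0.442, -0.897, -0.0], [0.0, 0.0, -1.0]]
ft_force: [-0.9, 1.3, 3.8]
grip_width: 0.0631
gripper_force: 66.8
time_s: 28.15
position: [0.5755, -0.2146, 0.2275]
tool_rot: [[0.897, 0.442, -0.001], [0.442, -0.897, 0.001], [-0.001, -0.001, -1.0]]
ft_force: [-0.5, -0.7, -1.3]
grip_width: 0.0852
gripper_force: 0.0
[-0.13607491  0.04269135 -0.00400709]
```

View pics/s5.png

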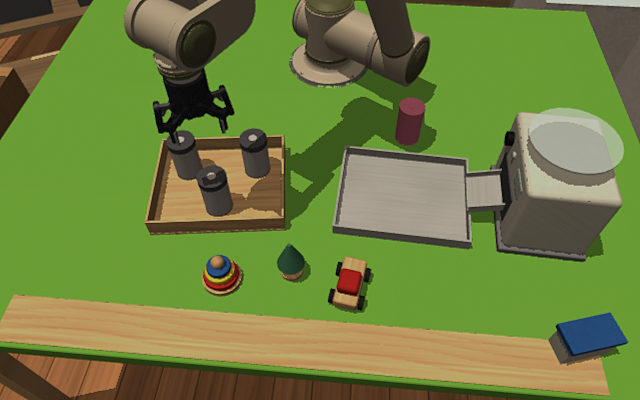

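All three tins stand upright in the tote at (185,155), (256,152) and (214,190). Next I'll lift the heavy one at (185,155), passing well above the others.

```bash
python3 -m jog '[[0,0,0,-0.034,0.0107,0,100],[0,0,0,-0.034,0.0107,0,100],[0,0,0,-0.034,0.0107,0,100],[0,0,0,-0.034,0.0107,0,100],[0,0,0,0,0,0,100],[0,0,0,0,0,0,100],[0,0,0,0,0,0,100]]'; python3 -m jog '[[0,0,0,0,0,0.03,100],[0,0,0,0,0,0.04,100],[0,0,0,0,0,0.04,100],[0,0,0,0,0,0.03,100],[0,0,0,0,0,0.02,100],[0,0,0,0,0,0,100],[0,0,0,0,0,0,100]]'; python3 -m jog '[[0,0,0,0,0,0,0],[0,0,0,0,0,0,0],[0,0,0,0,0,0,0],[0,0,0,0,0,0,0],[0,0,0,0,0,0,0],[0,0,0,0,0,0,0]]' 60
```

```text
time_s: 29.08
position: [0.4733, -0.3126, 0.2279]
tool_rot: [[0.897, 0.443, -0.0], [0.443, -0.896, 0.001], [-0.0, -0.001, -1.0]]
ft_force: [0.2, 0.4, 0.4]
grip_width: 0.0854
gripper_force: 0.0
time_s: 29.95
position: [0.4734, -0.3133, 0.0692]
tool_rot: [[0.897, 0.443, 0.001], [0.443, -0.897, -0.001], [0.0, 0.001, -1.0]]
ft_force: [-0.4, -0.0, -0.5]
grip_width: 0.0855
gripper_force: 0.0
time_s: 30.7
position: [0.4731, -0.3134, 0.0695]
tool_rot: [[0.897, 0.442, 0.001], [0.442, -0.897, -0.001], [0.001, 0.002, -1.0]]
ft_force: [-0.5, 2.1, 5.8]
grip_width: 0.063
gripper_force: 65.2
```

```bash
python3 -m jog '[[0,0,0,0,0,-0.01,0],[0,0,0,0,0,-0.03,0],[0,0,0,0,0,-0.04,0],[0,0,0,0,0,-0.05,0],[0,0,0,0,0,-0.04,0],[0,0,0,0,0,-0.02,0],[0,0,0,0,0,0,0],[0,0,0,0,0,0,0],[0,0,0,0,0,0,0],[0,0,0,0,0,0,0]]'
python3 -m jog '[[0,0,0,0,0,0,0],[0,0,0,0,0,0,0],[0,0,0,0,0,0,0],[0,0,0,0,0,0,0]]'
python3 - <<'E'
from h import *
i=optics.get_image("scene");cv2.imwrite('pics/s6.png',i['pixels'][:,:,::-1])
E
```

```text
time_s: 31.95
position: [0.4726, -0.3132, 0.2576]
tool_rot: [[0.897, 0.442, -0.001], [0.442, -0.897, 0.001], [-0.0, -0.001, -1.0]]
ft_force: [0.1, 0.2, -5.3]
grip_width: 0.0626
gripper_force: 67.9
time_s: 32.45
position: [0.4728, -0.3133, 0.2584]
tool_rot: [[0.897, 0.442, 0.0], [0.442, -0.897, -0.0], [0.0, 0.0, -1.0]]
ft_force: [0.4, 0.7, -6.1]
grip_width: 0.0626
gripper_force: 67.9
```

View pics/s6.png

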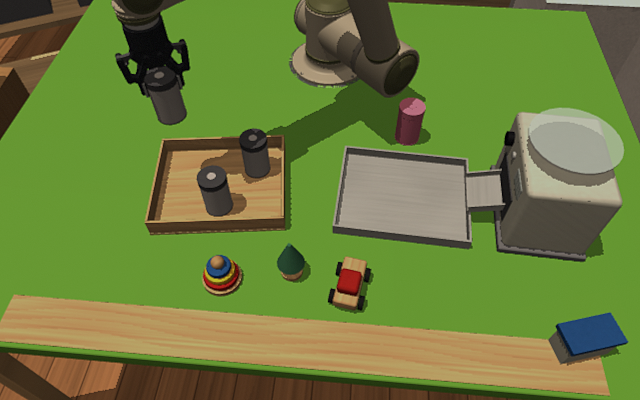

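The heavy tin is held upright at (167,95), with its underside at about 0.195 m. The other two stand in the tote at (256,152) and (214,190), and the toys haven't moved.

```bash
python3 -c "
from rig import job;print(job.close_job())"
```

```text
the job is handed in; nothing more can be done
None
```

The job is handed in at about 32 s: all three tins stood in the tote together, and the heaviest (5.3–6.6 N on the wrist sensor, against about 2–3 N for each of the others) is held upright about 0.19 m above the work surface, with the other two still standing in the tote; no verdict was shown.

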